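# Set the tonearm height adjuster and lock it again

## Task

The arm height on this turntable needs resetting. Loosen the wide lock ring on the small height tower, then turn the adjuster knob above it until the raised rib on the knob points at the flat steel index marker on the plinth, then retighten the lock ring so that it is snug and clamps the adjuster there, not just back where it was and not overtightened. Do not force the knob while it is locked, and leave the tonearm and the loose items alone.

Things in the scene. Friction and masses are not known exactly. Their poses are not given: they have to be found in the camera images.
- ring_center (a point): lock ring: knurled aluminium ring, 56 mm diameter, 18 mm high; the point is its centre, half-way up, on the vertical tower axis, 110 mm above the table and 25 mm above the plinth top. Below it a 44 mm wide collar. It turns in place and does not rise; round, so it can be gripped from above at any yaw, fingers straddling the knob
- lock_ring (a joint): lock ring angle (rad), range -1.2 to 1.6; about 0 at the start, tight. Counter-clockwise from above is positive and loosens: free by 0.5 at the latest. Turning the knob counter-clockwise lowers the clamp seat, so the ring then meets it only farther clockwise than before (at a negative angle, different each time) and is tight some 0.3 rad after that: to be felt
- clamp_washer: thrust washer hidden in the ring, which presses on it; origin on the tower axis half-way up the ring. Turning torque: 0.24 N m friction when free (either sign at rest); past the seat the clockwise torque rises 2.2 N m per rad. Snug is 0.55 to 0.8 N m above the free reading (42 to 60 N on the washer); under 0.45 (35 N) is loose, over 1.0 (75 N) spoils the thread. It stays as left
- knob_center (a point): adjuster knob: round knurled dark steel, 32 mm diameter, 24 mm high, above the lock ring on the same axis; the point is its centre, half-way up, 135 mm above the table (bottom 4 mm above the ring's top). Its x axis points along the raised rib on its top (4 mm wide, 3 mm high, 17 mm long, from the centre to the rim)
- adjuster (a joint): adjuster knob angle (rad), -0.12 to 0.12 at the start, counter-clockwise from above is positive; range -0.3 to 1.9; resistance 0.2 N m when the ring is loose, 0.4 to 0.7 N m when clamped. Not to be turned while clamped
- index: flat bright steel marker plate, 3 mm thick, 12 mm wide, fixed on the plinth, from 34 to 72 mm from the tower axis, point towards the tower. Origin: on the tower axis at the plinth top (85 mm above the table); x axis points outwards along the marker. At the start it lies 0.45 to 1.45 rad counter-clockwise of the knob's rib
- turntable: fixed turntable with a wooden plinth 420 x 430 mm, top 85 mm above the table. Origin: on the table under the tower axis; the plinth reaches from -60 to 360 mm in its x and from -70 to 360 mm in its y; platter of 150 mm radius, top 116 mm above the table, centred at x 195, y 195 mm
- tonearm: tonearm on a pillar: its origin is at the pillar's foot on the plinth, 150 mm in x and -20 mm in y from the tower axis in the turntable's frame; 76 mm high; tube 165 mm along its y axis towards the platter, counterweight 38 mm in diameter reaching to -65 mm in its y. Leave alone
- record_weight: loose aluminium record weight, 72 mm diameter, 52 mm high, on the table beside the plinth; origin under its centre. Leave alone
- level: loose round bubble level, 34 mm diameter, 13 mm high, on the plinth; origin under its centre. Leave alone
- stylus_brush: loose small brush with a wooden handle, 94 x 14 x 12 mm, on the table beside the plinth; origin under the handle's centre. Leave alone

How it is judged:
By the outcome, as a careful person would: the job done as asked, in the order asked, and still so for the second after the job is handed in, with the robot touching nothing.
It also fails if it takes over 51 s, if anything falls off the work surface, if the arm or the gripper's body presses on something with over 40 N, if the wrist force passes 120 N, or if a joint passes its speed limit or range.

## Robot

A 6-joint arm with a two-finger parallel gripper is mounted at the origin on the work surface. World frame = base frame: x ahead of the robot, y to its left, z up, the work surface at z = 0. Lengths are in m, angles in rad, forces in N, time in s.
With the tool pointing down it reaches from about 0.3 to 0.875 m from the base axis. Payload 6.4 kg.
Tool frame: the origin (TCP) lies between the finger pads; the fingertips stand 19 mm ahead of it and the grasp point (between the pads) is the TCP; z points along the fingers, y is the direction in which the jaws open and shut (so a half turn about z gives the same grasp; the last joint's range is limited). The gripper opens to 85 mm and grips with 20 to 120 N. Pads are 22 mm wide; open, the fingers measure 114 mm over their backs; the gripper's body (76 mm by 85 mm) begins 54 mm behind the grasp point. The pads swing forward as they close: fully open they stand 13 mm farther back than shut.
Start: joints at [0.982, 0.181, 1.607, -0, 1.354, -0.206], TCP at [0.215, 0.533, 0.25] pointing down, gripper open.
Joint ranges: [-2.99, 2.99], [-0.89, 2.07], [0.3, 2.58], [-1.14, 4.28], [0, 2.63], [-3.12, 3.12]. Speed limits (rad/s): [2.57, 2.57, 3.01, 3.14, 3.14, 3.14].

## Interface

Orientations are given as a unit quaternion [w, x, y, z].
In Python, from bench import * gives the robot as it stands.
- The arm moves only by the tool apply_moves, never from a script. Its argument "moves" is a list that holds one entry, the list of rows, each a list of 7 numbers: the shift along the tool's x, y, z in cm, then the turn, a rotation vector about the tool's x, y, z in rad, then the opening, from 0 (shut) to 1 (fully open). A call has 1 to 8 rows; each row is the pose to reach, as a shift and turn from the pose commanded when the call began, along the tool's axes at that moment; what a row does not reach only later rows make up. A row lasts 1/10 s, in which the tool goes at most 50 mm and 8.59 degrees, less where a joint would pass 70% of its speed; a pose out of reach is approached as far as the arm can. A call with a gripper value outside its range is refused whole. The fingers move at their own pace and stop on an object; the grip force is fixed at half the most. Time passes only in rows, so rows that repeat a pose let the fingers close. It gives the time, the measured TCP pose, the force and the opening at its end, in the units of the state.
- get_obs(): the state, without advancing time (a new reading comes with each control period).
- camera(name): name is "side" or "top"; returns the picture (400x640x3 uint8, red, green, blue); there is no depth.
- get_calibration(name): a dict with "vertical_fov" (degrees; the focal length in pixels is half the picture's height over the tangent of half this angle, whatever the lens; pixels are square), "cx", "cy" (the principal point, pixels), "k1" (the pictures are not rectified: a ray, as slopes to the right and down, at radius r is drawn at 1 + k1 r^2 times it, then the intrinsics apply), "R" (3x3) and "t" (3): a world point X has camera coordinates R X + t. Camera axes: x right, y down, z forward; pixel columns grow to the right and rows downward; lengths in m; the calibration is good to about 2 mm. A picture is of the moment at which its call begins. get_calibration takes no time and is no camera call.
- hand_in(): hands the job in, once; it reports no verdict.
The state is a dict: "time_s": time; "q": joint angles; "dq": joint speeds; "joint_efforts": joint torques, N m; "eef_pos": TCP position; "eef_rot": TCP orientation; "wrist_force": force on the tool from outside, world axes, zero at the start; "torque": the same for the moment, N m; "opening": opening from 0.0 (shut) to 1.0 (fully open).
Only numpy, scipy, OpenCV 4.12 (cv2) and the standard library are available. Lean on these libraries where they do the work, as an engineer would, in place of code of your own. Each camera call takes 0.05 s, during which the arm holds its last target. There are 200 camera calls.

## Working session

There is one attempt and no reset: what is moved stays moved. The work goes in short steps, Python scripts to look and compute and a tool call to move; the robot and the scene stay as the last step left them, time stands still between calls to the robot, and variables do not carry over. Pictures are saved under pics/ and viewed, about 8 in all and at most 12, crops included, and the job is handed in when it is done.

Besides the shell and the picture viewer there is one more tool, called after "Call:" as a command line: name --argument value ..., lists and objects as JSON in quotes. apply_moves: Moves the arm, as the interface text tells. Its arguments: {"type":"object","properties":{"moves":{"type":"array","items":{"type":"array","items":{"type":"array","items":{"type":"number"}}}}},"required":["moves"]}

```bash
mkdir -p pics; ls; cat > h.py <<'E'
from bench import *
import numpy as np, cv2
def cal(n):
    c=get_calibration(n); f=200/np.tan(np.radians(c["vertical_fov"])/2)
    return c,f,np.array(c["R"]),np.array(c["t"])
def ray(n,u,v):
    c,f,R,t=cal(n); d=np.array([(u-c["cx"])/f,(v-c["cy"])/f]); s=d.copy()
    for _ in range(20): s=d/(1+c["k1"]*(s@s))
    return -R.T@t, R.T@np.array([s[0],s[1],1])
def onz(n,u,v,z):
    o,d=ray(n,u,v); return o+d*(z-o[2])/d[2]
def proj(n,X):
    c,f,R,t=cal(n); p=R@np.array(X)+t; s=p[:2]/p[2]; s=s*(1+c["k1"]*(s@s))
    return s*f+[c["cx"],c["cy"]]
E
python3 - <<'E'
from h import *
print(get_obs())
for n in("side","top"):
    im=camera(n); cv2.imwrite(f"pics/{n}0.png",im[:,:,::-1]); c,f,R,t=cal(n); print(n,f,c["cx"],c["cy"],c["k1"],-R.T@t,R[2])
E
```

```text
pics
{'time_s': 0.0, 'q': array([ 9.81686198e-01,  1.81571918e-01,  1.60799968e+00, -2.27830178e-05,
        1.35379740e+00, -2.06289595e-01]), 'dq': array([ 0.00085381, -0.00026732,  0.0006002 , -0.00056222, -0.00053233,
       -0.00131094]), 'joint_efforts': array([-3.04923078e-04, -4.44882166e+01, -3.51333725e+01, -4.06733052e-04,
        9.20120539e-03, -3.90167361e-05]), 'eef_pos': array([0.21447477, 0.53294432, 0.24937079]), 'eef_rot': array([-3.33734731e-04,  1.90241103e-01,  9.81736998e-01, -8.23163866e-04]), 'wrist_force': array([ 0.17929374,  0.40725956, -0.28051736]), 'torque': array([ 0.00407818, -0.03503205,  0.02260461]), 'opening': 1.002749727755866}
side 497.8418141443079 321.83044111946975 199.8792531887169 -0.07241939838452148 [ 0.40178823 -0.84651252  0.83435691] [ 0.19036204  0.73455604 -0.65129848]
top 405.4588031242556 325.6837162992727 195.58664862769885 -0.02743878585772519 [ 0.47491839 -0.03319205  0.81861512] [ 0.14924969  0.01255519 -0.98871983]
```

View pics/top0.png

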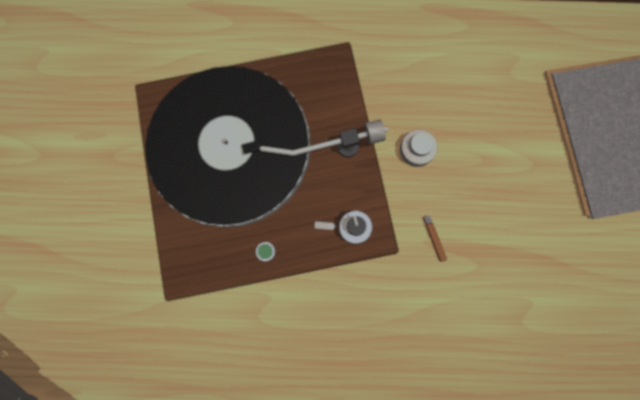

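View pics/side0.png

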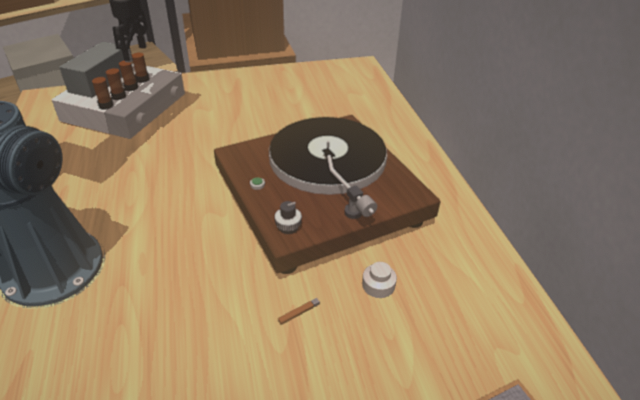

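The top view shows the tower at about (356,227), with the marker pointing left at about (325,226) and the rib pointing up at about (355,218). The tonearm pivot is at (347,140), the level at (265,252), the weight at (420,148) and the brush at (434,238). Next I'll enlarge this area and measure it.

```bash
python3 - <<'E'
from h import *
im=cv2.imread("pics/top0.png"); c=im[195:260,300:390]
a=cv2.resize(c,None,fx=8,fy=8,interpolation=cv2.INTER_CUBIC)[:,:560+160]
s=cv2.imread("pics/side0.png")[185:245,255:325]
cv2.imwrite("pics/crop0.png",a)
for (u,v,z) in [(356,227,.119),(325,226,.088),(356,218,.150),(397,254,.085),(350,43,.085),(136,85,.085),(166,299,.085)]: print((u,v),onz("top",u,v,z).round(4))
# ring bright ring / marker masks
hsv=cv2.cvtColor(im,cv2.COLOR_BGR2HSV)
m=((hsv[...,1]<70)&(hsv[...,2]>110)).astype(np.uint8)
n,l,st,ce=cv2.connectedComponentsWithStats(m)
for i in range(1,n):
    x,y,w,h,A=st[i]
    if A>20 and 290<x<400 and 190<y<270: print(st[i],ce[i])
print(onz("side",288,222,.110))
E
```

```text
(356, 227) [ 0.5268 -0.0777  0.119 ]
(325, 226) [ 0.5298 -0.0238  0.088 ]
(356, 218) [ 0.5393 -0.0756  0.15  ]
(397, 254) [ 0.4824 -0.1537  0.085 ]
(350, 43) [ 0.887 -0.065  0.085]
(136, 85) [0.7949 0.3475 0.085 ]
(166, 299) [0.3942 0.2563 0.085 ]
[340 210  33  34 589] [355.65365025 226.73684211]
[314 221  21   9 154] [323.85064935 225.27922078]
[ 0.52645052 -0.08427121  0.11      ]
```

View pics/crop0.png

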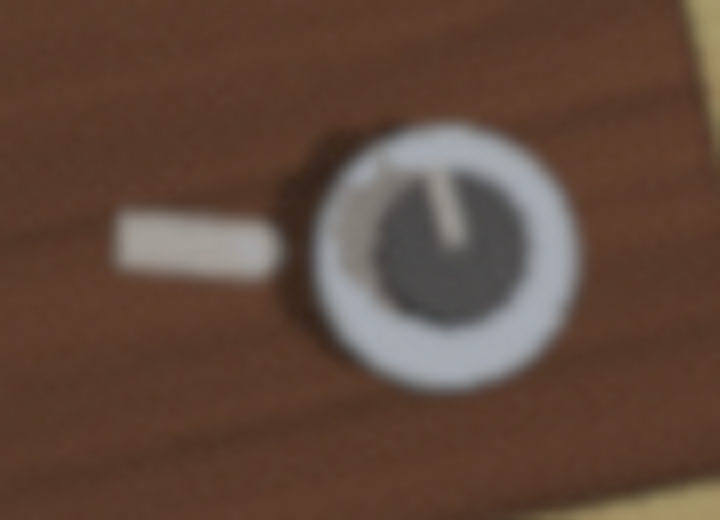

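```bash
cat >> h.py <<'E'
def ang(im,n="top",ax=None,verbose=True):
    """im BGR top: marker & rib world directions"""
    hsv=cv2.cvtColor(im,cv2.COLOR_BGR2HSV)
    m=((hsv[...,1]<70)&(hsv[...,2]>110)).astype(np.uint8)
    k,l,st,ce=cv2.connectedComponentsWithStats(m)
    C=proj(n,[*ax,.1505])
    out={}
    g=cv2.cvtColor(im,cv2.COLOR_BGR2GRAY).astype(float)
    yy,xx=np.mgrid[:400,:640]
    P=lambda u,v,z: onz(n,u,v,z)[:2]
    for i in range(1,k):
        x,y,w,h,A=st[i]
        if 80<A<350 and np.hypot(*(P(*ce[i],.088)-ax))<.075:
            q=np.array([P(u,v,.088) for v,u in np.argwhere(l==i)])
            vx,vy,_,_=cv2.fitLine(q.astype(np.float32),cv2.DIST_L2,0,1e-4,1e-4).ravel()
            d=q.mean(0)-ax; d0=np.array([vx,vy]); d0*=np.sign(d0@d)
            out["marker_pca"]=np.arctan2(*d0[::-1]); out["marker_ctr"]=np.arctan2(d[1],d[0]); out["mr"]=np.hypot(*d)
    # rib: bright px inside knob top radius 13 mm
    sel=[(u,v) for v in range(int(C[1])-12,int(C[1])+13) for u in range(int(C[0])-12,int(C[0])+13)]
    q=np.array([P(u,v,.150) for u,v in sel]); r=np.hypot(*(q-ax).T)
    gi=np.array([g[v,u] for u,v in sel]); ok=r<.0135
    base=np.median(gi[ok]); w=np.clip(gi-base-12,0,None)*ok
    q=q-ax; d=(w[:,None]*q).sum(0)/w.sum(); cov=((q-d)*w[:,None]).T@(q-d)
    ev,V=np.linalg.eigh(cov); d0=V[:,1]*np.sign(V[:,1]@d)
    out["rib_ctr"]=np.arctan2(d[1],d[0]); out["rib_pca"]=np.arctan2(d0[1],d0[0]); out["rr"]=np.hypot(*d)
    return {a:round(float(b),4) for a,b in out.items()}
E
python3 - <<'E'
from h import *
def centre(im,n,guess):
    # ring top outer circle in plane .119: hull of bright comp
    hsv=cv2.cvtColor(im,cv2.COLOR_BGR2HSV); m=((hsv[...,1]<70)&(hsv[...,2]>110)).astype(np.uint8)
    k,l,st,ce=cv2.connectedComponentsWithStats(m)
    i=max(range(1,k),key=lambda i:-np.hypot(*(ce[i]-guess)) if st[i][4]>150 else -1e9)
    c=max(cv2.findContours((l==i).astype(np.uint8),0,2)[0],key=len)
    p=np.array([onz(n,*q,.119)[:2] for q in cv2.convexHull(c)[:,0].astype(float)])
    e=cv2.fitEllipse((p*1e4).astype(np.float32)); print(n,st[i],e)
    return np.array(e[0])/1e4
t=cv2.imread("pics/top0.png"); s=cv2.imread("pics/side0.png")
ax=centre(t,"top",(356,227)); centre(s,"side",(288,220))
print(ax,ang(t,ax=ax))
# dark knob centre top view
g=cv2.cvtColor(t,cv2.COLOR_BGR2GRAY)[215:242,344:370]; 
c=max(cv2.findContours((g<110).astype(np.uint8),0,2)[0],key=len)
(x,y),r=cv2.minEnclosingCircle(c); print("knob",x+344,y+215,r,onz("top",x+344,y+215,.147))
# edge of plinth direction (turntable x axis)
A=onz("top",397,254,.085);B=onz("top",166,299,.085);D=onz("top",350,43,.085);print(np.linalg.norm(A-B),np.linalg.norm(A-D),np.arctan2(*(B-A)[1::-1]),np.arctan2(*(D-A)[1::-1]))
E
```

```text
top [340 210  33  34 589] ((5276.63720703125, -769.697021484375), (559.06494140625, 572.9862670898438), 56.55891418457031)
side [274 209  28  17 257] ((5273.71923828125, -745.696044921875), (574.1932983398438, 594.406005859375), 2.969355583190918)
[ 0.52766372 -0.0769697 ] {'marker_pca': 1.5209, 'marker_ctr': 1.5102, 'mr': 0.0553, 'rib_ctr': 0.2782, 'rib_pca': 0.2907, 'rr': 0.007}
knob 355.5 226.0 9.861641883850098 [ 0.52632804 -0.07508228  0.147     ]
0.4194370657496484 0.4142928489926273 1.782649203420532 0.21584005415787044
```

Axis ≈ (0.527, -0.0765); both views give it and the 56 mm diameter agrees. The marker is at yaw ≈1.515 and the rib at ≈0.28, so the knob turns about 1.235 rad counter-clockwise. I'll move above the tower.

Call:
apply_moves --moves '[[[-51.8,-44.9,0,0,0,1.19,1],[-51.8,-44.9,0,0,0,1.19,1],[-51.8,-44.9,0,0,0,1.19,1],[-51.8,-44.9,0,0,0,1.19,1],[-51.8,-44.9,0,0,0,1.19,1],[-51.8,-44.9,0,0,0,1.19,1],[-51.8,-44.9,0,0,0,1.19,1],[-51.8,-44.9,0,0,0,1.19,1]]]'

```text
time_s: 0.9
eef_pos: [0.3976, 0.1756, 0.2502]
eef_rot: [0.0, 0.71, 0.704, 0.0]
wrist_force: [1.5, -0.7, -0.4]
opening: 0.996
```

```bash
cat >> h.py <<'E'
from scipy.spatial.transform import Rotation as Ro
AX=np.array([.5272,-.0765])
def st():
    o=get_obs(); w,x,y,z=o["eef_rot"]; R=Ro.from_quat([x,y,z,w]).as_matrix()
    print("t %.2f pos %s yaw %.4f F %s T %s op %.3f q6 %.3f tilt %s"%(o["time_s"],np.round(o["eef_pos"],4),np.arctan2(R[1,1],R[0,1]),np.round(o["wrist_force"],1),np.round(o["torque"],3),o["opening"],o["q"][5],np.round(R[:2,2],4)))
    return np.array(o["eef_pos"]),R
def go(p,yaw):
    e,R=st(); c,s=np.cos(yaw),np.sin(yaw)
    G=np.array([[-s,c,0],[c,s,0],[0,0,-1]]).T
    print("move cm",np.round(R.T@(np.array(p)-e)*100,2),"rot",np.round(Ro.from_matrix(R.T@G).as_rotvec(),4))
E
python3 -c "
from h import *
go([*AX,.25],0)"
```

```text
t 0.90 pos [0.3976 0.1756 0.2502] yaw -0.0079 F [ 1.5 -0.7 -0.4] T [ 0.001 -0.03   0.045] op 0.996 q6 0.149 tilt [0.0002 0.0001]
move cm [-2.511e+01  1.316e+01  2.000e-02] rot [ 0.0002 -0.0001 -0.0079]
```

Call:
apply_moves --moves '[[[-25.1,13.1,0,0,0,0,1],[-25.1,13.1,0,0,0,0,1],[-25.1,13.1,0,0,0,0,1],[-25.1,13.1,0,0,0,0,1],[-25.1,13.1,0,0,0,0,1],[-25.1,13.1,0,0,0,0,1],[-25.1,13.1,0,0,0,0,1],[-25.1,13.1,0,0,0,0,1]]]'

```text
time_s: 1.7
eef_pos: [0.5274, -0.0742, 0.2495]
eef_rot: [-0.001, 0.708, 0.706, -0.0]
wrist_force: [-0.2, 0.4, 0.5]
opening: 0.998
```

```bash
python3 -c "
from h import *
go([*AX,.16],0)
cv2.imwrite('pics/side1.png',cv2.resize(camera('side')[100:280,180:420,::-1],None,fx=3,fy=3))"
```

```text
t 1.70 pos [ 0.5274 -0.0742  0.2495] yaw -0.0037 F [-0.2  0.4  0.5] T [ 0.056  0.049 -0.042] op 0.998 q6 -0.359 tilt [-0.0016  0.0009]
move cm [-0.24 -0.    8.95] rot [-0.0016 -0.0009 -0.0037]
```

View pics/side1.png

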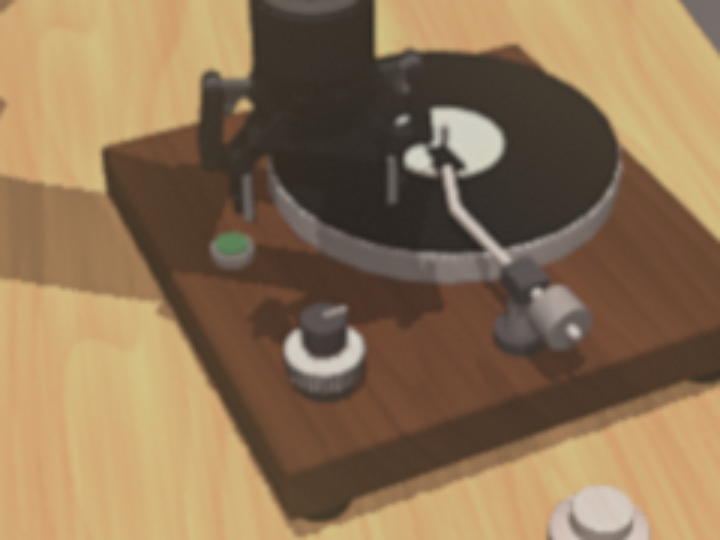

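The gripper is above the tower with its jaws along x, clear of the tonearm. I'll descend in two stages, still open.

Call:
apply_moves --moves '[[[-0.1,0,4,0,0,0,1],[-0.1,0,8,0,0,0,1],[-0.1,0,9,0,0,0,1],[-0.1,0,9,0,0,0,1]]]'

```text
time_s: 2.15
eef_pos: [0.5263, -0.0732, 0.1589]
eef_rot: [-0.002, 0.707, 0.707, -0.001]
wrist_force: [0.6, -0.4, 0.3]
opening: 0.998
```

```bash
python3 -c "
from h import *
go([*AX,.1125],0)"
```

```text
t 2.15 pos [ 0.5263 -0.0732  0.1589] yaw -0.0005 F [ 0.6 -0.4  0.3] T [-0.014  0.001  0.003] op 0.998 q6 -0.361 tilt [-0.0039  0.0015]
move cm [-0.34  0.11  4.64] rot [-0.0039 -0.0015 -0.0005]
```

Call:
apply_moves --moves '[[[-0.34,0.1,1.5,0,0,0,1],[-0.34,0.1,3,0,0,0,1],[-0.34,0.1,4.6,0,0,0,1],[-0.34,0.1,4.6,0,0,0,1],[-0.34,0.1,4.6,0,0,0,1]]]'

```text
time_s: 2.65
eef_pos: [0.5295, -0.0785, 0.1153]
eef_rot: [0.001, 0.708, 0.706, 0.0]
wrist_force: [0.6, 0.0, -0.3]
opening: 1.002
```

```bash
python3 -c "
from h import *
go([*AX,.1125],0)"
```

```text
t 2.65 pos [ 0.5295 -0.0785  0.1153] yaw -0.0018 F [ 0.6  0.  -0.3] T [ 0.001 -0.025 -0.017] op 1.002 q6 -0.367 tilt [ 0.0014 -0.0006]
move cm [ 0.2  -0.23  0.28] rot [ 0.0014  0.0006 -0.0018]
```

Call:
apply_moves --moves '[[[0,0,0,0,0,0,1],[0,0,0,0,0,0,1]]]'

```text
time_s: 2.85
eef_pos: [0.5296, -0.0785, 0.1156]
eef_rot: [0.001, 0.708, 0.706, 0.0]
wrist_force: [0.8, -1.0, 0.2]
opening: 0.998
```

```bash
python3 -c "
from h import *
camera('top');st()
camera('top');st()
camera('top');go([*AX,.1125],0)"
```

```text
t 2.90 pos [ 0.5295 -0.0785  0.1153] yaw -0.0020 F [ 0.1 -0.1  1. ] T [0.012 0.037 0.027] op 0.996 q6 -0.367 tilt [ 0.0018 -0.0007]
t 2.95 pos [ 0.5293 -0.0784  0.1151] yaw -0.0020 F [ 0.7 -0.  -0.3] T [ 0.042 -0.004  0.005] op 1.000 q6 -0.367 tilt [ 0.0014 -0.0005]
t 3.00 pos [ 0.5291 -0.0783  0.1149] yaw -0.0020 F [ 0.2 -0.5 -0.1] T [ 0.057 -0.03   0.002] op 1.001 q6 -0.367 tilt [ 0.001  -0.0004]
move cm [ 0.18 -0.19  0.24] rot [ 0.001   0.0004 -0.002 ]
```

Call:
apply_moves --moves '[[[0,0,0.1,0,0,0,1],[0,0,0.1,0,0,0,1],[0,0,0.1,0,0,0,1],[0,0,0.1,0,0,0,1],[0,0,0.1,0,0,0,1]]]'

```text
time_s: 3.5
eef_pos: [0.5288, -0.0782, 0.1133]
eef_rot: [-0.0, 0.708, 0.706, -0.0]
wrist_force: [0.5, 1.2, -1.0]
opening: 1.004
```

```bash
python3 -c "
from h import *
go([*AX,.1125],0)"
```

```text
t 3.50 pos [ 0.5288 -0.0782  0.1133] yaw -0.0020 F [ 0.5  1.2 -1. ] T [0.009 0.02  0.018] op 1.004 q6 -0.367 tilt [-0.0001  0.    ]
move cm [ 0.17 -0.16  0.08] rot [-0.0001 -0.     -0.002 ]
```

Settled. I'll centre it and close on the ring.

Call:
apply_moves --moves '[[[0.17,-0.16,0.08,0,0,0,1],[0.17,-0.16,0.08,0,0,0,1],[0.17,-0.16,0.08,0,0,0,0.7],[0.17,-0.16,0.08,0,0,0,0.4],[0.17,-0.16,0.08,0,0,0,0],[0.17,-0.16,0.08,0,0,0,0],[0.17,-0.16,0.08,0,0,0,0],[0.17,-0.16,0.08,0,0,0,0]]]'

```text
time_s: 4.3
eef_pos: [0.5277, -0.0765, 0.1131]
eef_rot: [0.001, 0.708, 0.706, 0.0]
wrist_force: [-0.5, 1.3, 5.4]
opening: 0.638
```

```bash
python3 -c "
from h import *
st();camera('top')
go([*AX,.1125],0)"
```

```text
t 4.30 pos [ 0.5277 -0.0765  0.1131] yaw -0.0020 F [-0.5  1.3  5.4] T [ 0.31  -0.215  0.047] op 0.638 q6 -0.365 tilt [ 0.0013 -0.0002]
t 4.35 pos [ 0.5277 -0.0765  0.1131] yaw -0.0020 F [-0.2  1.3  5.8] T [ 0.233 -0.157  0.016] op 0.636 q6 -0.365 tilt [ 0.0013 -0.0002]
move cm [ 0.   -0.05  0.06] rot [ 0.0013  0.0002 -0.002 ]
```

Gripped; the opening is about 54–56 mm. Now loosening: counter-clockwise is negative about tool z.

Call:
apply_moves --moves '[[[0,0,0,0,0,-0.05,0],[0,0,0,0,0,-0.1,0],[0,0,0,0,0,-0.15,0],[0,0,0,0,0,-0.2,0]]]'

```text
time_s: 4.75
eef_pos: [0.528, -0.0765, 0.1129]
eef_rot: [0.001, 0.633, 0.774, 0.001]
wrist_force: [2.5, 2.2, 3.5]
opening: 0.634
```

```bash
python3 -c "
from h import *
st()"
```

```text
t 4.75 pos [ 0.528  -0.0765  0.1129] yaw 0.1991 F [2.5 2.2 3.5] T [ 0.266 -0.494 -0.327] op 0.634 q6 -0.567 tilt [0.0019 0.0001]
```

Call:
apply_moves --moves '[[[0,0,0,0,0,-0.06,0],[0,0,0,0,0,-0.12,0],[0,0,0,0,0,-0.18,0],[0,0,0,0,0,-0.24,0],[0,0,0,0,0,-0.3,0],[0,0,0,0,0,-0.36,0],[0,0,0,0,0,-0.42,0]]]'

```text
time_s: 5.45
eef_pos: [0.5284, -0.0763, 0.1129]
eef_rot: [0.001, 0.458, 0.889, 0.001]
wrist_force: [3.8, 2.5, 1.0]
opening: 0.631
```

```bash
python3 -c "
from h import *
st()"
```

```text
t 5.45 pos [ 0.5284 -0.0763  0.1129] yaw 0.6194 F [3.8 2.5 1. ] T [ 0.477 -0.758 -0.317] op 0.631 q6 -0.987 tilt [0.003  0.0005]
```

Ring is at about +0.62 and the torque is steady at about 0.3 N m, so it's free. I'll turn a little more, release and raise to the knob with the jaws pre-rotated.

Call:
apply_moves --moves '[[[0,0,0,0,0,-0.08,0],[0,0,0,0,0,-0.08,0.3],[0,0,0,0,0,-0.08,1],[0,0,0,0,0,-0.08,1],[0,0,0,0,0,-0.08,1],[0,0,0,0,0,-0.08,1]]]'

```text
time_s: 6.05
eef_pos: [0.5269, -0.0766, 0.1123]
eef_rot: [-0.0, 0.423, 0.906, -0.0]
wrist_force: [0.6, -0.6, -0.7]
opening: 0.997
```

```bash
python3 -c "
from h import *
go([*AX,.1415],-.6)"
```

```text
t 6.05 pos [ 0.5269 -0.0766  0.1123] yaw 0.6978 F [ 0.6 -0.6 -0.7] T [-0.028 -0.011 -0.018] op 0.997 q6 -1.065 tilt [-0.0006  0.    ]
move cm [-0.01  0.03 -2.92] rot [-6.0000e-04 -1.0000e-04  1.2978e+00]
```

Call:
apply_moves --moves '[[[0.0,0.12,-3,0,0,0,1],[0,0.12,-3,0,0,0.15,1],[0,0.12,-3,0,0,0.3,1],[0,0.12,-3,0,0,0.45,1],[0,0.12,-3,0,0,0.6,1],[0,0.12,-3,0,0,0.75,1],[0,0.12,-3,0,0,0.9,1],[0,0.12,-3,0,0,1.05,1]]]'

```text
time_s: 6.85
eef_pos: [0.5279, -0.0758, 0.1424]
eef_rot: [-0.0, 0.822, 0.57, -0.0]
wrist_force: [-0.3, -0.3, 0.4]
opening: 1.003
```

Call:
apply_moves --moves '[[[0,0,0,0,0,0.15,1],[0,0,0,0,0,0.25,1],[0,0,0,0,0,0.25,1],[0,0,0,0,0,0.25,1],[0,0,0,0,0,0.25,1]]]'

```text
time_s: 7.35
eef_pos: [0.528, -0.0757, 0.1424]
eef_rot: [-0.0, 0.884, 0.467, -0.0]
wrist_force: [0.1, -0.5, -0.5]
opening: 1.002
```

```bash
sed -i 's/^AX=.*/AX=np.array([.5282,-.0763])/' h.py; python3 -c "
from h import *
go([*AX,.1415],-.6)"
```

```text
t 7.35 pos [ 0.528  -0.0757  0.1424] yaw -0.6000 F [ 0.1 -0.5 -0.5] T [ 0.002  0.025 -0.009] op 1.002 q6 0.235 tilt [-0.0002  0.    ]
move cm [-0.04  0.05  0.09] rot [-0.0001  0.0001  0.    ]
```

Call:
apply_moves --moves '[[[-0.04,0.05,0.05,0,0,0,1],[-0.04,0.05,0.05,0,0,0,0.6],[-0.04,0.05,0.05,0,0,0,0],[-0.04,0.05,0.05,0,0,0,0],[-0.04,0.05,0.05,0,0,0,0],[-0.04,0.05,0.05,0,0,0,0],[-0.04,0.05,0.05,0,0,0,0],[-0.04,0.05,0.05,0,0,0,0]]]'

```text
time_s: 8.15
eef_pos: [0.5275, -0.0757, 0.1423]
eef_rot: [-0.001, 0.885, 0.466, -0.001]
wrist_force: [-4.4, 2.0, 7.4]
opening: 0.354
```

```bash
python3 -c "
from h import *
st();camera('top');st();cv2.imwrite('pics/side2.png',cv2.resize(camera('side')[160:260,230:370,::-1],None,fx=5,fy=5))"
```

```text
t 8.15 pos [ 0.5275 -0.0757  0.1423] yaw -0.6017 F [-4.4  2.   7.4] T [ 0.465  0.92  -0.001] op 0.354 q6 0.236 tilt [-0.0021  0.0011]
t 8.20 pos [ 0.5274 -0.0757  0.1423] yaw -0.6017 F [-5.2  2.5  6.8] T [ 0.456  0.911 -0.022] op 0.355 q6 0.236 tilt [-0.0022  0.0011]
```

View pics/side2.png

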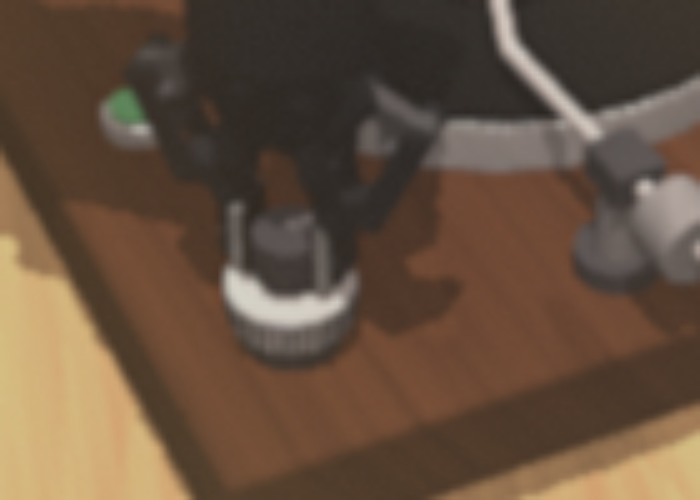

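The pads grip the knob above the ring and the opening of about 30 mm agrees. I'll turn it counter-clockwise and watch the torque.

Call:
apply_moves --moves '[[[0,0,0,0,0,-0.04,0],[0,0,0,0,0,-0.1,0],[0,0,0,0,0,-0.16,0]]]'

```text
time_s: 8.55
eef_pos: [0.5275, -0.0758, 0.1423]
eef_rot: [-0.001, 0.844, 0.536, -0.001]
wrist_force: [-4.1, 1.8, 5.5]
opening: 0.353
```

```bash
python3 -c "
from h import *
st()"
```

```text
t 8.55 pos [ 0.5275 -0.0758  0.1423] yaw -0.4397 F [-4.1  1.8  5.5] T [ 0.358  0.863 -0.192] op 0.353 q6 0.074 tilt [-0.002   0.0011]
```

Call:
apply_moves --moves '[[[0,0,0,0,0,-0.1,0],[0,0,0,0,0,-0.22,0],[0,0,0,0,0,-0.34,0],[0,0,0,0,0,-0.46,0],[0,0,0,0,0,-0.58,0],[0,0,0,0,0,-0.7,0],[0,0,0,0,0,-0.82,0],[0,0,0,0,0,-0.94,0]]]'

```text
time_s: 9.35
eef_pos: [0.528, -0.0758, 0.1423]
eef_rot: [-0.001, 0.509, 0.861, 0.0]
wrist_force: [-1.8, 2.9, 4.2]
opening: 0.352
```

```bash
python3 -c "
from h import *
st()"
```

```text
t 9.35 pos [ 0.528  -0.0758  0.1423] yaw 0.5028 F [-1.8  2.9  4.2] T [ 0.32   0.501 -0.188] op 0.352 q6 -0.869 tilt [-0.0007  0.001 ]
```

Call:
apply_moves --moves '[[[0,0,0,0,0,-0.08,0],[0,0,0,0,0,-0.13,0],[0,0,0,0,0,-0.13,0],[0,0,0,0,0,-0.13,0.3],[0,0,0,0,0,-0.13,1],[0,0,0,0,0,-0.13,1],[0,0,0,0,0,-0.13,1]]]'

```text
time_s: 10.05
eef_pos: [0.5284, -0.0766, 0.1419]
eef_rot: [0.0, 0.454, 0.891, -0.0]
wrist_force: [-0.5, -0.1, -0.9]
opening: 0.849
```

```bash
python3 -c "
from h import *
go([.34,-.0763,.25],.635)"
```

```text
t 10.05 pos [ 0.5284 -0.0766  0.1419] yaw 0.6273 F [-0.5 -0.1 -0.9] T [ 0.004 -0.019 -0.034] op 0.849 q6 -0.994 tilt [ 0.0002 -0.0003]
move cm [ 11.08 -15.24 -10.81] rot [ 0.      0.0004 -0.0077]
```

Torque was about 0.19 N m, so the knob was free, and it has turned about 1.23 rad. I'll rise and back off to look.

Call:
apply_moves --moves '[[[0,0,-4,0,0,0,1],[0,0,-8,0,0,0,1],[3,-4,-11,0,0,0,1],[6,-8,-11,0,0,0,1],[9,-12,-11,0,0,0,1],[11,-15,-11,0,0,0,1],[11,-15,-11,0,0,0,1]]]'

```text
time_s: 10.75
eef_pos: [0.3387, -0.0748, 0.2516]
eef_rot: [0.0, 0.455, 0.891, -0.0]
wrist_force: [0.8, 0.1, 0.1]
opening: 1.003
```

```bash
python3 - <<'E'
from h import *
st()
ims=[camera("top")[:,:,::-1] for _ in range(3)]; s=camera("side")[:,:,::-1]
t=np.mean(ims,0).astype(np.uint8); cv2.imwrite("pics/top3.png",t); cv2.imwrite("pics/side3.png",s)
for ax in ([.5277,-.0770],[.5264,-.0752],[.528,-.076]): print(ax,ang(t,ax=np.array(ax)),ang(cv2.imread("pics/top0.png"),ax=np.array(ax)))
a=cv2.resize(t[200:250,305:380],None,fx=8,fy=8,interpolation=cv2.INTER_CUBIC); b=cv2.resize(s[160:250,240:340],None,fx=6,fy=6,interpolation=cv2.INTER_CUBIC)
cv2.imwrite("pics/c3.png",a)
E
```

```text
t 10.75 pos [ 0.3387 -0.0748  0.2516] yaw 0.6261 F [0.8 0.1 0.1] T [ 0.033 -0.057 -0.01 ] op 1.003 q6 -1.189 tilt [ 0.0001 -0.0011]
[0.5277, -0.077] {'marker_pca': 1.5029, 'marker_ctr': 1.5104, 'mr': 0.0556, 'rib_ctr': 1.4985, 'rib_pca': 1.6965, 'rr': 0.0069} {'marker_pca': 1.5209, 'marker_ctr': 1.5109, 'mr': 0.0554, 'rib_ctr': 0.2819, 'rib_pca': 0.2829, 'rr': 0.007}Traceback (most recent call last):
  File "<stdin>", line 5, in <module>
  File "h.py", line 34, in ang
    q=np.array([P(u,v,.150) for u,v in sel]); r=np.hypot(*(q-ax).T)
                ~^^^^^^^^^^
  File "h.py", line 24, in <lambda>
    P=lambda u,v,z: onz(n,u,v,z)[:2]
                    ~~~^^^^^^^^^
  File "h.py", line 11, in onz
    o,d=ray(n,u,v); return o+d*(z-o[2])/d[2]
        ~~~^^^^^^^
  File "h.py", line 7, in ray
    c,f,R,t=cal(n); d=np.array([(u-c["cx"])/f,(v-c["cy"])/f]); s=d.copy()
            ~~~^^^
  File "h.py", line 4, in cal
    c=get_calibration(n); f=200/np.tan(np.radians(c["vertical_fov"])/2)
ValueError: time passes only in moves, steps and waits
```

```bash
sed -i 's/^def cal(n):/import functools\n@functools.lru_cache(None)\ndef cal(n):/' h.py; sed -i 's/int(C\[0\])-12,int(C\[0\])+13)\]/int(C[0])-12,int(C[0])+13)]/' h.py
python3 - <<'E'
from h import *
t=cv2.imread("pics/top3.png"); s=cv2.imread("pics/side3.png"); t0=cv2.imread("pics/top0.png")
for ax in ([.5277,-.0770],[.5264,-.0752],[.528,-.076]): print(ax,ang(t,ax=np.array(ax)),ang(t0,ax=np.array(ax)))
a=cv2.resize(t[200:250,305:380],None,fx=8,fy=8,interpolation=cv2.INTER_CUBIC); 
cv2.imwrite("pics/c3.png",a)
E
```

```text
[0.5277, -0.077] {'marker_pca': 1.5029, 'marker_ctr': 1.5104, 'mr': 0.0556, 'rib_ctr': 1.4985, 'rib_pca': 1.6965, 'rr': 0.0069} {'marker_pca': 1.5209, 'marker_ctr': 1.5109, 'mr': 0.0554, 'rib_ctr': 0.2819, 'rib_pca': 0.2829, 'rr': 0.007}
[0.5264, -0.0752] {'marker_pca': 1.5029, 'marker_ctr': 1.4843, 'mr': 0.0539, 'rib_ctr': 1.3084, 'rib_pca': 1.5065, 'rr': 0.0064} {'marker_pca': 1.5209, 'marker_ctr': 1.4847, 'mr': 0.0537, 'rib_ctr': 0.0326, 'rib_pca': 0.2879, 'rr': 0.0077}
[0.528, -0.076] {'marker_pca': 1.5029, 'marker_ctr': 1.5148, 'mr': 0.0546, 'rib_ctr': 1.5565, 'rib_pca': 1.5822, 'rr': 0.0064} {'marker_pca': 1.5209, 'marker_ctr': 1.5153, 'mr': 0.0544, 'rib_ctr': 0.1789, 'rib_pca': 0.264, 'rr': 0.0071}
```

View pics/c3.png

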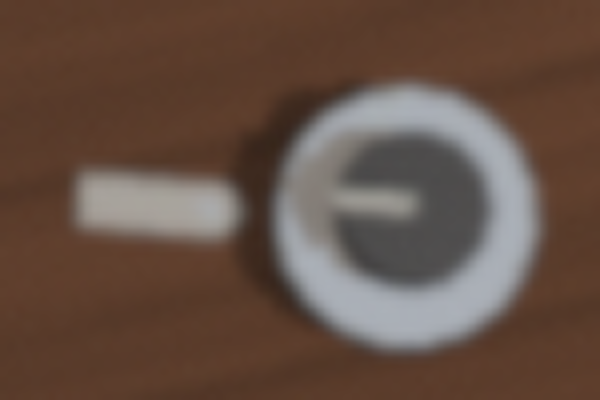

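The crop shows the marker and the rib nearly parallel (slope about 0.06 for both, in crop pixels (78,200)-(243,210) and (330,200)-(415,205)). A sub-pixel line fit will check this.

```bash
cat > fit.py <<'E'
from h import *
def lines(t):
    g=cv2.cvtColor(t,cv2.COLOR_BGR2GRAY).astype(float)
    out=[]
    for name,c0,c1,r0,r1,z in (("marker",316,333,217,234,.088),("rib",348,356,219,231,.150)):
        P=[]
        for u in range(c0,c1+1):
            col=g[r0:r1+1,u]; w=np.clip(col-np.percentile(col,40)-10,0,None)
            if name=="rib": # keep only near peak
                k=3+np.argmax(col[3:-3]); m=np.abs(np.arange(len(col))-k)<=2; w=np.clip(col-min(col[k-3],col[k+3]) if 3<=k<len(col)-3 else col*0,0,None)*m
            if w.sum()<20: continue
            v=r0+(w*np.arange(len(col))).sum()/w.sum(); P.append((u,v))
        W=np.array([onz("top",*p,z)[:2] for p in P]); 
        vx,vy,x,y=cv2.fitLine(W.astype(np.float32),cv2.DIST_HUBER,0,1e-5,1e-5).ravel()
        a=np.arctan2(vy,vx); a=a if a>0 else a+np.pi
        print(name,[round(p[1],2) for p in P],"ang %.4f"%a,"mean",W.mean(0).round(4), "x at y=-.0765: %.4f"%(x+vx/vy*(-.0765-y)))
if __name__=="__main__":
    lines(cv2.imread("pics/top3.png"))
E
python3 fit.py
```

```text
marker [np.float64(224.64), np.float64(224.68), np.float64(224.74), np.float64(224.82), np.float64(224.92), np.float64(224.99), np.float64(225.11), np.float64(225.2), np.float64(225.29), np.float64(225.35), np.float64(225.48), np.float64(225.57), np.float64(225.64), np.float64(225.69), np.float64(225.73), np.float64(225.76), np.float64(225.83), np.float64(225.83)] ang 1.5115 mean [ 0.531  -0.0229] x at y=-.0765: 0.5278
rib [np.float64(224.37), np.float64(224.66), np.float64(224.69), np.float64(224.74), np.float64(224.78), np.float64(224.85), np.float64(224.97), np.float64(225.01), np.float64(224.99)] ang 1.5210 mean [ 0.528  -0.0691] x at y=-.0765: 0.5276
```

The rib differs from the marker by only about 0.01 rad, so the knob is set. Going back to the ring.

```bash
sed -i 's/^AX=.*/AX=np.array([.5279,-.0763])/' h.py; python3 -c "
from h import *
go([*AX,.25],.63)"
```

```text
t 10.95 pos [ 0.3431 -0.0759  0.2525] yaw 0.6276 F [ 0.  -1.3 -0.3] T [-0.05  -0.033 -0.041] op 0.998 q6 -1.187 tilt [ 0.0012 -0.0006]
move cm [-10.88  14.93   0.27] rot [ 0.0006  0.0012 -0.0024]
```

Call:
apply_moves --moves '[[[-4,5.5,0,0,0,0,1],[-8,11,0,0,0,0,1],[-10.95,15,0,0,0,0,1],[-10.95,15,0,0,0,0,1],[-10.95,15,2,0,0,0,1],[-10.95,15,5,0,0,0,1],[-10.95,15,8,0,0,0,1],[-10.95,15,8,0,0,0,1]]]'

```text
time_s: 11.75
eef_pos: [0.5259, -0.0745, 0.1664]
eef_rot: [-0.005, 0.454, 0.891, -0.001]
wrist_force: [-1.2, -0.2, -0.3]
opening: 0.998
```

```bash
python3 -c "
from h import *
go([*AX,.1125],.63)"
```

```text
t 11.75 pos [ 0.5259 -0.0745  0.1664] yaw 0.6288 F [-1.2 -0.2 -0.3] T [ 0.025 -0.015  0.009] op 0.998 q6 -0.993 tilt [-0.0097  0.0037]
move cm [-0.31  0.09  5.39] rot [-0.0056 -0.0087 -0.0013]
```

Not settled yet, so the last descent will be gentle with a hold.

Call:
apply_moves --moves '[[[0,0,1.5,0,0,0,1],[0,0,3.5,0,0,0,1],[0,0,5.3,0,0,0,1],[0,0,5.3,0,0,0,1],[0,0,5.3,0,0,0,1],[0,0,5.3,0,0,0,1],[0,0,5.3,0,0,0,1],[0,0,5.3,0,0,0,1]]]'

```text
time_s: 12.55
eef_pos: [0.5286, -0.0761, 0.1199]
eef_rot: [0.001, 0.454, 0.891, 0.0]
wrist_force: [0.3, -0.8, 0.4]
opening: 1.001
```

```bash
python3 -c "
from h import *
go([*AX,.1125],.63)"
```

```text
t 12.55 pos [ 0.5286 -0.0761  0.1199] yaw 0.6281 F [ 0.3 -0.8  0.4] T [ 0.01  -0.012  0.017] op 1.001 q6 -0.993 tilt [ 0.0015 -0.0006]
move cm [ 0.03 -0.07  0.74] rot [ 0.0009  0.0013 -0.0019]
```

Call:
apply_moves --moves '[[[0.02,-0.06,0.7,0,0,0,1],[0.02,-0.06,0.7,0,0,0,1],[0.02,-0.06,0.7,0,0,0,1],[0.02,-0.06,0.7,0,0,0,0.7],[0.02,-0.06,0.7,0,0,0,0.3],[0.02,-0.06,0.7,0,0,0,0],[0.02,-0.06,0.7,0,0,0,0],[0.02,-0.06,0.7,0,0,0,0]]]'

```text
time_s: 13.35
eef_pos: [0.5281, -0.0758, 0.1127]
eef_rot: [0.001, 0.454, 0.891, 0.001]
wrist_force: [1.0, 3.2, 4.9]
opening: 0.637
```

```bash
python3 -c "
from h import *
st()"
```

```text
t 13.35 pos [ 0.5281 -0.0758  0.1127] yaw 0.6280 F [1.  3.2 4.9] T [ 0.836 -0.322  0.038] op 0.637 q6 -0.994 tilt [0.0016 0.0004]
```

Call:
apply_moves --moves '[[[0,0,0,0,0,0.06,0],[0,0,0,0,0,0.14,0],[0,0,0,0,0,0.22,0],[0,0,0,0,0,0.3,0]]]'

```text
time_s: 13.75
eef_pos: [0.5279, -0.0758, 0.1127]
eef_rot: [0.0, 0.583, 0.812, 0.0]
wrist_force: [-0.3, 3.7, 6.0]
opening: 0.632
```

```bash
python3 -c "
from h import *
st()
for i in range(4): camera('top'); st()"
```

```text
t 13.75 pos [ 0.5279 -0.0758  0.1127] yaw 0.3252 F [-0.3  3.7  6. ] T [ 0.657 -0.235  0.182] op 0.632 q6 -0.691 tilt [0.0012 0.0001]
t 13.80 pos [ 0.5279 -0.0758  0.1127] yaw 0.3207 F [-0.9  3.4  6.6] T [ 0.67  -0.198 -0.305] op 0.635 q6 -0.687 tilt [0.0013 0.0002]
t 13.85 pos [ 0.5279 -0.0758  0.1127] yaw 0.3255 F [-0.4  3.9  5.2] T [ 0.678 -0.218 -0.315] op 0.636 q6 -0.692 tilt [0.0013 0.0003]
t 13.90 pos [ 0.5279 -0.0758  0.1126] yaw 0.3269 F [0.  3.2 5.9] T [ 0.702 -0.205 -0.343] op 0.635 q6 -0.693 tilt [0.0013 0.0004]
t 13.95 pos [ 0.5279 -0.0758  0.1127] yaw 0.3272 F [-0.5  3.7  5.9] T [ 0.656 -0.177 -0.358] op 0.632 q6 -0.694 tilt [0.0013 0.0004]
```

Call:
apply_moves --moves '[[[0,0,0,0,0,0.06,0],[0,0,0,0,0,0.12,0],[0,0,0,0,0,0.18,0],[0,0,0,0,0,0.24,0],[0,0,0,0,0,0.29,0],[0,0,0,0,0,0.33,0],[0,0,0,0,0,0.36,0],[0,0,0,0,0,0.39,0]]]'

```text
time_s: 14.75
eef_pos: [0.5277, -0.0759, 0.1126]
eef_rot: [0.0, 0.729, 0.685, 0.0]
wrist_force: [-0.7, 3.7, 7.6]
opening: 0.638
```

```bash
python3 -c "
from h import *
st();camera('top');st()"
```

```text
t 14.75 pos [ 0.5277 -0.0759  0.1126] yaw -0.0627 F [-0.7  3.7  7.6] T [ 0.639 -0.187  0.155] op 0.638 q6 -0.303 tilt [0.0008 0.    ]
t 14.80 pos [ 0.5277 -0.0759  0.1126] yaw -0.0643 F [-1.1  3.8  7.4] T [ 0.598 -0.092 -0.098] op 0.632 q6 -0.302 tilt [0.0008 0.0001]
```

Call:
apply_moves --moves '[[[0,0,0,0,0,0.03,0],[0,0,0,0,0,0.06,0],[0,0,0,0,0,0.09,0],[0,0,0,0,0,0.12,0]]]'

```text
time_s: 15.2
eef_pos: [0.5277, -0.0759, 0.1126]
eef_rot: [0.0, 0.769, 0.64, 0.0]
wrist_force: [-2.4, 3.1, 7.1]
opening: 0.637
```

```bash
python3 -c "
from h import *
st()"
```

```text
t 15.20 pos [ 0.5277 -0.0759  0.1126] yaw -0.1826 F [-2.4  3.1  7.1] T [ 0.558 -0.059  0.158] op 0.637 q6 -0.183 tilt [0.0006 0.    ]
```

Free reading clockwise is about +0.16 N m (counter-clockwise was −0.32, so the bias is about −0.08 and friction 0.24, as stated). Continuing in small steps to feel the seat.

Call:
apply_moves --moves '[[[0,0,0,0,0,0.03,0],[0,0,0,0,0,0.06,0],[0,0,0,0,0,0.09,0],[0,0,0,0,0,0.12,0]]]'

```text
time_s: 15.6
eef_pos: [0.5276, -0.0759, 0.1127]
eef_rot: [0.0, 0.806, 0.592, 0.0]
wrist_force: [-3.1, 4.2, 7.5]
opening: 0.635
```

```bash
python3 -c "
from h import *
st()"
```

```text
t 15.60 pos [ 0.5276 -0.0759  0.1127] yaw -0.3026 F [-3.1  4.2  7.5] T [0.54  0.001 0.227] op 0.635 q6 -0.063 tilt [0.0005 0.    ]
```

Call:
apply_moves --moves '[[[0,0,0,0,0,0.03,0],[0,0,0,0,0,0.06,0],[0,0,0,0,0,0.09,0],[0,0,0,0,0,0.12,0]]]'

```text
time_s: 16.0
eef_pos: [0.5275, -0.0758, 0.1126]
eef_rot: [0.0, 0.84, 0.543, 0.0]
wrist_force: [-2.5, 4.0, 7.7]
opening: 0.636
```

```bash
python3 -c "
from h import *
st()"
```

```text
t 16.00 pos [ 0.5275 -0.0758  0.1126] yaw -0.4225 F [-2.5  4.   7.7] T [0.526 0.005 0.182] op 0.636 q6 0.057 tilt [0.0002 0.0001]
```

Still free (about 0.2). Continuing.

Call:
apply_moves --moves '[[[0,0,0,0,0,0.03,0],[0,0,0,0,0,0.06,0],[0,0,0,0,0,0.09,0],[0,0,0,0,0,0.12,0]]]'

```text
time_s: 16.4
eef_pos: [0.5275, -0.0758, 0.1127]
eef_rot: [0.0, 0.871, 0.492, 0.0]
wrist_force: [-3.0, 3.5, 8.3]
opening: 0.635
```

```bash
python3 -c "
from h import *
st()"
```

```text
t 16.40 pos [ 0.5275 -0.0758  0.1127] yaw -0.5425 F [-3.   3.5  8.3] T [0.537 0.098 0.208] op 0.635 q6 0.177 tilt [0.0002 0.0001]
```

Call:
apply_moves --moves '[[[0,0,0,0,0,0.03,0],[0,0,0,0,0,0.06,0],[0,0,0,0,0,0.09,0],[0,0,0,0,0,0.12,0]]]'

```text
time_s: 16.8
eef_pos: [0.5274, -0.0758, 0.1127]
eef_rot: [-0.0, 0.899, 0.439, 0.0]
wrist_force: [-3.4, 4.9, 9.0]
opening: 0.633
```

```bash
python3 -c "
from h import *
st()"
```

```text
t 16.80 pos [ 0.5274 -0.0758  0.1127] yaw -0.6624 F [-3.4  4.9  9. ] T [0.435 0.148 0.244] op 0.633 q6 0.297 tilt [0.     0.0001]
```

Call:
apply_moves --moves '[[[0,0,0,0,0,0.03,0],[0,0,0,0,0,0.06,0],[0,0,0,0,0,0.09,0]]]'

```text
time_s: 17.1
eef_pos: [0.5274, -0.0757, 0.1127]
eef_rot: [-0.0, 0.917, 0.398, -0.0]
wrist_force: [-3.5, 5.0, 9.0]
opening: 0.638
```

```bash
python3 -c "
from h import *
st()"
```

```text
t 17.10 pos [ 0.5274 -0.0757  0.1127] yaw -0.7520 F [-3.5  5.   9. ] T [0.426 0.242 0.408] op 0.638 q6 0.386 tilt [-0.0002  0.    ]
```

Call:
apply_moves --moves '[[[0,0,0,0,0,0.03,0],[0,0,0,0,0,0.06,0],[0,0,0,0,0,0.09,0]]]'

```text
time_s: 17.4
eef_pos: [0.5273, -0.0757, 0.1128]
eef_rot: [0.0, 0.934, 0.357, -0.0]
wrist_force: [-3.5, 5.7, 9.8]
opening: 0.633
```

```bash
python3 -c "
from h import *
st()"
```

```text
t 17.40 pos [ 0.5273 -0.0757  0.1128] yaw -0.8414 F [-3.5  5.7  9.8] T [0.442 0.315 0.697] op 0.633 q6 0.476 tilt [-0.0003 -0.0001]
```

The seat is at yaw ≈ −0.63 and the excess is now about 0.48. Target is about 0.67, with another 0.09 rad to go in two steps.

Call:
apply_moves --moves '[[[0,0,0,0,0,0.02,0],[0,0,0,0,0,0.04,0],[0,0,0,0,0,0.06,0]]]'

```text
time_s: 17.7
eef_pos: [0.5273, -0.0757, 0.1128]
eef_rot: [0.0, 0.944, 0.329, -0.0]
wrist_force: [-4.0, 4.8, 10.1]
opening: 0.632
```

```bash
python3 -c "
from h import *
st()"
```

```text
t 17.70 pos [ 0.5273 -0.0757  0.1128] yaw -0.9006 F [-4.   4.8 10.1] T [0.486 0.327 0.786] op 0.632 q6 0.535 tilt [-0.0003 -0.0002]
```

Call:
apply_moves --moves '[[[0,0,0,0,0,0.015,0],[0,0,0,0,0,0.03,0]]]'

```text
time_s: 17.9
eef_pos: [0.5273, -0.0757, 0.1128]
eef_rot: [0.0, 0.949, 0.315, -0.0]
wrist_force: [-4.1, 5.6, 11.2]
opening: 0.639
```

```bash
python3 -c "
from h import *
st()
for i in range(4): camera('top');st()"
```

```text
t 17.90 pos [ 0.5273 -0.0757  0.1128] yaw -0.9301 F [-4.1  5.6 11.2] T [0.512 0.322 0.81 ] op 0.639 q6 0.565 tilt [-0.0004 -0.0003]
t 17.95 pos [ 0.5273 -0.0757  0.1128] yaw -0.9310 F [-3.2  5.5 11.1] T [0.425 0.305 0.644] op 0.636 q6 0.566 tilt [-0.0004 -0.0002]
t 18.00 pos [ 0.5273 -0.0757  0.1129] yaw -0.9303 F [-3.2  5.5 11. ] T [0.403 0.341 0.577] op 0.637 q6 0.565 tilt [-0.0004 -0.0002]
t 18.05 pos [ 0.5273 -0.0757  0.1129] yaw -0.9302 F [-3.3  5.2  9.5] T [0.455 0.387 0.522] op 0.639 q6 0.565 tilt [-0.0003 -0.0002]
t 18.10 pos [ 0.5273 -0.0757  0.1128] yaw -0.9301 F [-4.2  4.8  9.6] T [0.431 0.353 0.511] op 0.634 q6 0.565 tilt [-0.0003 -0.0001]
```

Moving torque was 0.81 against a free reading of about 0.19. Averaged over the last readings the excess is about 0.65, so it's snug. I'll release, rise and check the rib.

Call:
apply_moves --moves '[[[0,0,0,0,0,0,0.7],[0,0,0,0,0,0,1],[0,0,0,0,0,0,1],[0,0,0,0,0,0,1],[0,0,-2,0,0,0,1],[0,0,-6,0,0,0,1],[0,0,-10,0,0,0,1],[0,0,-14,0,0,0,1]]]'

```text
time_s: 18.9
eef_pos: [0.527, -0.0762, 0.2532]
eef_rot: [-0.0, 0.949, 0.314, -0.0]
wrist_force: [0.7, -0.8, -0.4]
opening: 1.0
```

```bash
python3 -c "
from h import *
go([.34,-.0763,.25],-.93)"
```

```text
t 18.90 pos [ 0.527  -0.0762  0.2532] yaw -0.9322 F [ 0.7 -0.8 -0.4] T [ 0.008  0.021 -0.002] op 1.000 q6 0.566 tilt [-0.0007  0.0001]
move cm [-15.02 -11.14   0.33] rot [-0.0004  0.0005 -0.0022]
```

Call:
apply_moves --moves '[[[-4,-3,0,0,0,0,1],[-8,-6,0,0,0,0,1],[-12,-9,0,0,0,0,1],[-15,-11,0,0,0,0,1],[-15,-11,0,0,0,0,1]]]'

```text
time_s: 19.4
eef_pos: [0.3383, -0.0768, 0.2516]
eef_rot: [0.0, 0.95, 0.313, -0.0]
wrist_force: [1.0, -0.5, -0.1]
opening: 0.997
```

```bash
python3 - <<'E'
from fit import *
ims=[camera("top")[:,:,::-1] for _ in range(4)]; s=camera("side")[:,:,::-1]
t=np.mean(ims,0).astype(np.uint8); cv2.imwrite("pics/top4.png",t); cv2.imwrite("pics/side4.png",s)
lines(t); st()
a=cv2.resize(t[200:250,305:380],None,fx=8,fy=8,interpolation=cv2.INTER_CUBIC); b=cv2.resize(t[40:300,130:450],(600,488))[:200]
cv2.imwrite("pics/c4.png",np.vstack([a,cv2.resize(t[110:280,230:470],(600,190))]))
E
```

```text
marker [np.float64(224.64), np.float64(224.69), np.float64(224.76), np.float64(224.81), np.float64(224.91), np.float64(225.0), np.float64(225.11), np.float64(225.19), np.float64(225.28), np.float64(225.36), np.float64(225.48), np.float64(225.56), np.float64(225.62), np.float64(225.69), np.float64(225.74), np.float64(225.78), np.float64(225.83), np.float64(225.86)] ang 1.5090 mean [ 0.531  -0.0229] x at y=-.0765: 0.5277
rib [np.float64(224.35), np.float64(224.66), np.float64(224.7), np.float64(224.74), np.float64(224.79), np.float64(224.85), np.float64(224.97), np.float64(225.03), np.float64(224.99)] ang 1.5181 mean [ 0.528  -0.0691] x at y=-.0765: 0.5276
t 19.65 pos [ 0.3422 -0.0775  0.2522] yaw -0.9318 F [ 0.4 -0.2  0.1] T [-0.01  -0.036  0.027] op 1.002 q6 0.367 tilt [0.0002 0.    ]
```

View pics/c4.png

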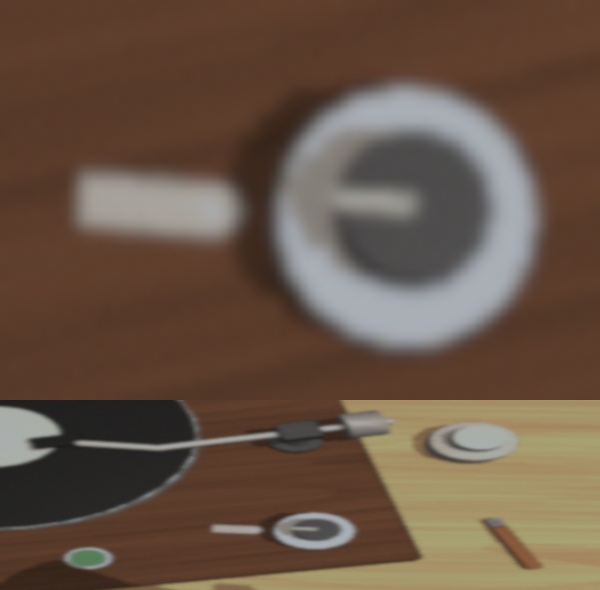

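The rib still points at the marker, 0.009 rad off by fit. The tonearm, level, weight and brush look unmoved and the arm is clear, so I'll hand in.

```bash
python3 -c "
from bench import *
print(hand_in())"
```

```text
the job is handed in; nothing more can be done
None
```

The height reset is done and handed in at 19.7 s of the 51 s allowed; no verdict was reported.

- **Loosening:** I turned the lock ring about 0.7 rad counter-clockwise. The torque was steady at about 0.32 N m by then, so the ring was free.
- **Knob:** I turned it 1.23 rad counter-clockwise at about 0.19 N m, which is its unclamped resistance.
- **Retightening:** The clamp seat came about 0.56 rad clockwise of the ring's starting angle, and I went about 0.30 rad past it. The last torque reading while turning was 0.81 N m against about 0.19 N m free, so 0.62 above. Averaged over the last four readings it is about 0.65 N m above free, inside the 0.55–0.8 snug range.

**Last checks:**
- **Alignment:** after clamping, the rib lies within about 0.01 rad of the index marker, unchanged from before. The fit is from the top camera only and is good to a few hundredths of a radian.
- **Surroundings:** the tonearm and loose items look unmoved in the final top picture, and the arm is clear.
- **Disagreements:**
  - The torque reading has a bias of about −0.08 N m, so I judged tightness only against the free reading in the same direction.
  - With the arm held still the torque fell to about 0.51 N m. I put that down to friction at rest, but did not check the clamp again after release.

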